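# Stack the long sample tray on the bottom tray

### The arm

A 7-joint arm with a two-finger parallel gripper is mounted at the origin on the work surface. World frame = base frame: x ahead of the robot, y to its left, z up, the work surface at z = 0. Lengths are in mm, angles in degrees, forces in N, time in s.
With the tool pointing down it reaches from about 400 to 875 mm from the base axis. Payload 6.5 kg.
Tool frame: the origin (TCP) lies on the centre line of the jaws, within the pads' length; the fingertips stand 22 mm ahead of it and the grasp point (between the pads) lies 3 mm ahead of it (env.finger_overhang is the distance from the TCP to the fingertips, in mm); y points along the fingers, z is the direction in which the jaws open and shut, and the axes are right-handed (so a half turn about y gives the same grasp; the last joint's range is limited). The gripper opens to 88 mm and grips with 3 to 60 N. Pads are 18 mm wide; open, the fingers measure 123 mm over their backs; the gripper's body (75 mm by 187 mm) begins 45 mm behind the grasp point.
Start: joints at [-69.912, 30.733, -0.252, 88.115, 0.149, 61.152, -4.079], TCP at [263.137, 594.347, 260.716] pointing down, gripper open.
Joint ranges: [-154.64, 154.64], [-21.42, 123.67], [-72.66, 72.17], [13.99, 137.28], [-74.86, 254.86], [10.95, 109.41], [-158.01, 158.01]. Speed limits (degrees/s): [136.94, 136.94, 180, 180, 180, 180, 180].

### API

Orientations are given as a 3x3 rotation matrix whose columns are the frame's x, y, z axes.
In Python, from plant import env gives the robot as it stands.
- The arm moves only by the tool step_arm, never from a script. Its argument "deltas" is a list of rows, each a list of 6 numbers: the shift along the tool's x, y, z in mm, then the turn, a rotation vector about the tool's x, y, z in degrees. In form: [[x, y, z, wx, wy, wz], ...]. A call has exactly 10 rows; each row is the pose to reach, as a shift and turn from the pose commanded when the call began, along the tool's axes at that moment; what a row does not reach only later rows make up. A row lasts 1/8 s, in which the tool goes at most 62.5 mm and 10.7 degrees, less where a joint would pass 70% of its speed; a pose out of reach is approached as far as the arm can. A call with a gripper value outside its range is refused whole. "grip" is the finger opening in mm, from 0 to 88.1, set as the call begins (left out, the last holds). The fingers move at their own pace and stop on an object; "grip_force" is the grip in N (left out, the last holds). Time passes only in rows, so rows that repeat a pose let the fingers close, or fill a call up. It gives the time, the measured TCP pose, the force and the opening at its end, in the units of the state.
- env.sense(): the state, without advancing time (a new reading comes with each control period).
- env.capture(name): name is "scene" or "top"; returns a dict with "frame" (480x640x3 uint8, red, green, blue), "fov_y" (degrees; the focal length in pixels is half the picture's height over the tangent of half this angle, whatever the lens; pixels are square), "cx", "cy" (the principal point, pixels), "world_to_cam" (4x4, takes a point from world to camera coordinates). Camera axes: x right, y up, looking along -z (the intrinsics and any distortion apply to the point x, -y, -z); pixel columns grow to the right and rows downward; lengths in mm; the calibration is good to about 2 mm. A picture is of the moment at which its call begins. There is no depth.
- env.hand_in(): hands the job in, once; it reports no verdict.
The state is a dict: "time": time; "joint_positions": joint angles; "joint_velocities": joint speeds; "joint_torque": joint torques, N m; "tcp_pos": TCP position; "tool_rot": TCP orientation; "wrist_force": force on the tool from outside, world axes, zero at the start; "moment": the same for the moment, N m; "grip_width": opening from 0.0 (shut) to 1.0 (fully open).
Only numpy, scipy, OpenCV 4.12 (cv2) and the standard library are available. Lean on these libraries where they do the work, as an engineer would, in place of code of your own. Each camera call takes 0.05 s, during which the arm holds its last target.

### The job

Lift the long sample tray by its handle and stack it squarely on the open bottom tray, so that its four corner pins drop into the corner sockets and it sits fully down and level. Set it down gently rather than dropping it, let go, leave the bottom tray standing about where it is, and do not disturb the short tray.

Things in the scene. Friction and masses are not known exactly. Their poses are not given: they have to be found in the camera images.
- long_tray: Grey metal tray, 170 x 120 mm (x by y), on 4 steel pins, with a bridge handle and 4 amber jars fixed in its corners (tops z 53 mm). Origin: its centre, level with the pin feet, on the bench. z up. Pins 12 mm thick, 14 mm long at x +-65, y +-40; tray underside z 14, rim z 33. Either way round fits. 0.35 to 0.65 kg. The three trays stand in a row before the robot in any order, long sides roughly fore and aft.
- long_tray_handle (a point): Middle of the long tray's handle bar, over its centre, 84 mm above the pin feet (and the bench at the start). Aluminium bar, 90 mm long along the tray's x, 14 mm wide along y, 18 mm high (9 above and below this point), on posts at its ends (x +-41 mm); free on both sides, to be gripped from above across its width. Axes as the tray.
- bottom_tray: Low grey tray without handle, same outline 170 x 120 mm (x by y), loose, 1.2 kg, flat steel pans in its middle. Origin: centre of its underside, on the bench; z up. Sockets: square open corner cups at x +-65, y +-40, 32 mm inside, walls 4, 20 deep, rims at z 40. A stacked tray's pins reach 14 mm in and its underside rests on the rims: its origin is then 26 mm above this one.
- short_tray: Leave alone. Made like the long tray, same handle, jars and heights, but its outline is only 110 x 120 mm (x by y), so its pins (x +-35 mm) do not fit. Origin: its centre, level with the pin feet, on the bench; z up.
There are look-alikes about, which are no part of the job. What is shaped like the long_tray but pink is not meant.

How it is judged:
By the outcome, as a careful person would: the job done as asked, in the order asked, and still so for the second after the job is handed in, with the robot touching nothing.
It also fails if it takes over 35 s, if anything falls off the work surface, if the arm or the gripper's body presses on something with over 40 N, if the wrist force passes 120 N, or if a joint passes its speed limit or range.

## Working session

There is one attempt and no reset: what is moved stays moved. The work goes in short steps, Python scripts to look and compute and a tool call to move; the robot and the scene stay as the last step left them, time stands still between calls to the robot, and variables do not carry over. Pictures are saved under pics/ and viewed, and the job is handed in when it is done.

Besides the shell and the picture viewer there is one more tool, called after "Request:" as name(argument=value, ...) on one line, values as JSON. step_arm: Moves the arm, as the interface text tells. Its arguments: {"type":"object","properties":{"deltas":{"type":"array"},"grip":{"type":"number"},"grip_force":{"type":"number"}},"required":["deltas"]}

```bash
mkdir -p pics; ls; cat > h.py <<'E'
import numpy as np,cv2,pickle
from plant import env
def cap(n,tag):
    c=env.capture(n); pickle.dump(c,open(f'pics/{tag}.pkl','wb')); cv2.imwrite(f'pics/{tag}.png',c['frame'][:,:,::-1]); return c
def load(tag): return pickle.load(open(f'pics/{tag}.pkl','rb'))
def f(c): return 240/np.tan(np.radians(c['fov_y'])/2)
def ray(c,u,v,z):
    M=np.array(c['world_to_cam']);R=M[:3,:3];o=-R.T@M[:3,3]
    d=R.T@np.array([(u-c['cx'])/f(c),-(v-c['cy'])/f(c),-1]); return o+d*(z-o[2])/d[2]
def proj(c,p):
    M=np.array(c['world_to_cam']);q=M[:3,:3]@np.array(p)+M[:3,3]
    return np.array([c['cx']+f(c)*q[0]/-q[2],c['cy']+f(c)*-q[1]/-q[2]])
E
python3 - <<'E'
from h import *
for n in("scene","top"):
    c=cap(n,n+'0'); print({k:v for k,v in c.items() if k!='frame'}); M=c['world_to_cam'];print(-M[:3,:3].T@M[:3,3])
s=env.sense();print(s,env.finger_overhang)
E
```

```text
pics
{'fov_y': 43.784640812753764, 'cx': 311.205665188207, 'cy': 245.34379016505108, 'world_to_cam': array([[-7.90177666e-01,  6.12657356e-01,  1.64383986e-02,
         3.67932504e+02],
       [-4.50865722e-01, -5.99255685e-01,  6.61523034e-01,
         1.43932947e+02],
       [ 4.15137757e-01,  5.15309216e-01,  7.49744660e-01,
        -1.65200880e+03],
       [ 0.00000000e+00,  0.00000000e+00,  0.00000000e+00,
         1.00000000e+00]])}
[1041.43770668  712.13144276 1137.32159622]
{'fov_y': 56.77260528089031, 'cx': 312.01013845723025, 'cy': 240.997898459625, 'world_to_cam': array([[-3.97239339e-03, -9.99979558e-01,  5.01040478e-03,
         1.02564259e+01],
       [ 9.88217782e-01, -3.15895379e-03,  1.53021683e-01,
        -4.75817016e+02],
       [-1.53002727e-01,  5.55923343e-03,  9.88210130e-01,
        -8.95621790e+02],
       [ 0.00000000e+00,  0.00000000e+00,  0.00000000e+00,
         1.00000000e+00]])}
[333.21900308  13.7321029  957.82145659]
{'time': 0.1, 'joint_positions': array([-69.91164515,  30.77196244,  -0.25262483,  88.16087119,
         0.14913524,  61.15152269,  -4.08139866]), 'joint_velocities': array([ 0.01443983, -0.06231088,  0.07354314, -0.12631802, -0.01213009,
       -0.10731973,  0.04956592]), 'joint_torque': array([ 1.39504664e-03, -5.72082138e+01,  9.92847718e-01, -2.52228659e+01,
       -5.62841969e-02,  1.35034250e-02,  5.43733472e-05]), 'tcp_pos': array([262.97806781, 593.90082356, 259.96879489]), 'tool_rot': array([[ 9.14391482e-01, -4.75866160e-04,  4.04830819e-01],
       [-4.04831078e-01, -1.38744633e-03,  9.14390438e-01],
       [ 1.26553565e-04, -9.99998924e-01, -1.46131451e-03]]), 'wrist_force': array([0.06580323, 0.28399414, 0.11257744]), 'moment': array([ 0.00283384, -0.03407337,  0.0077193 ]), 'grip_width': 0.9983808083886034} 22.0
```

View pics/scene0.png

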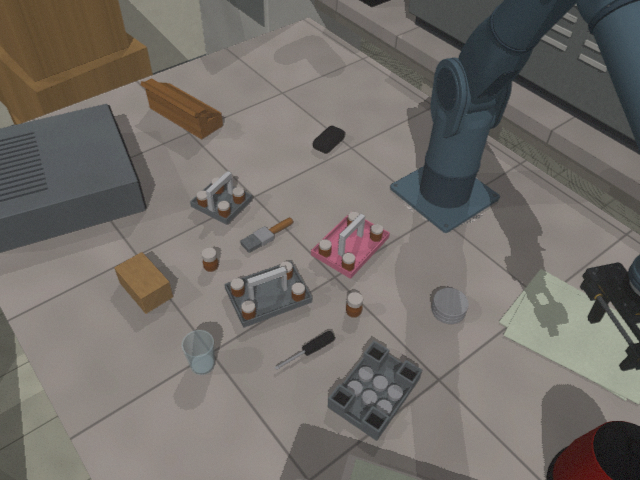

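View pics/top0.png

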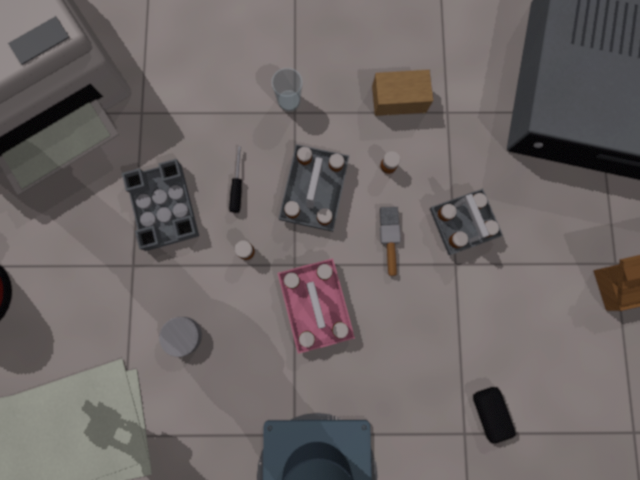

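Candidates for the long tray in the top view are grey at (314,188), pink at (316,305, excluded) and short grey at (466,222). The bottom tray is at (161,205). I choose the grey tray at (314,188) and will check it in a close crop.

```bash
python3 - <<'E'
from h import *
a=cv2.imread('pics/top0.png');b=cv2.imread('pics/scene0.png')
def cr(i,u,v,w,h,s): return cv2.resize(i[v:v+h,u:u+w],None,fx=s,fy=s,interpolation=cv2.INTER_CUBIC)
o=np.vstack([np.hstack([cr(a,265,135,100,100,3.9),cr(a,112,155,100,100,3.9)]),])
o2=np.hstack([cr(b,218,250,100,100,3.9),cr(b,325,335,100,105,3.9)[:390]])
cv2.imwrite('pics/c1.png',cv2.convertScaleAbs(o,alpha=1.6));cv2.imwrite('pics/c2.png',cv2.convertScaleAbs(o2,alpha=1.6))
E
```

```text
(no output)
```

View pics/c1.png

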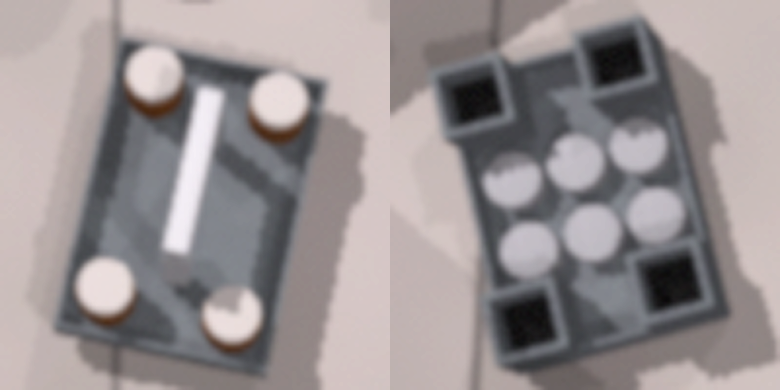

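View pics/c2.png

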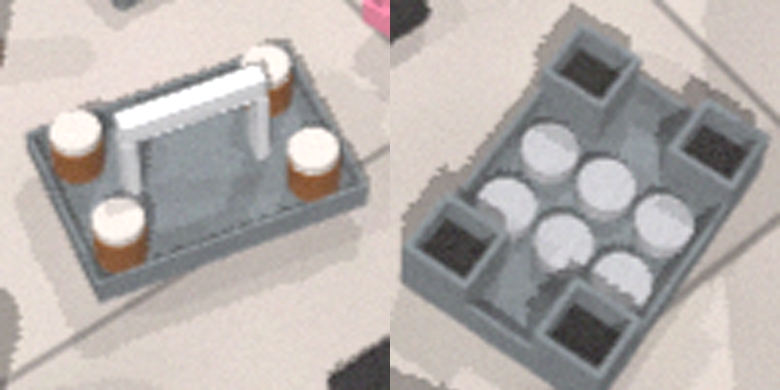

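The crop shows the chosen tray has the long proportions, a handle and 4 jars, and is grey. The bottom tray's four dark sockets are clear in both views. Next I'll measure both.

```bash
cat > m.py <<'E'
from h import *
def rect(c,win,lo,hi,minA=20,maxS=60,flt=None):
    u,v,w,h=win; im=c['frame'][v:v+h,u:u+w]; hsv=cv2.cvtColor(cv2.resize(im,None,fx=4,fy=4,interpolation=cv2.INTER_CUBIC),cv2.COLOR_RGB2HSV)
    m=((hsv[...,2]>=lo)&(hsv[...,2]<=hi)&(hsv[...,1]<=maxS)).astype(np.uint8)
    cs,_=cv2.findContours(m,cv2.RETR_EXTERNAL,cv2.CHAIN_APPROX_NONE); out=[]
    for k in cs:
        A=cv2.contourArea(k)/16
        if A<minA: continue
        M=cv2.moments(k); g=np.array([M['m10'],M['m01']])/M['m00']/4-.375+[u,v]
        b=cv2.boxPoints(cv2.minAreaRect(k))/4-.375+[u,v]; out.append((A,g,b))
    return out
E
python3 - <<'E'
from m import *
for tag,wl,wb in(('top0',(285,140,60,90),(115,155,90,105)),('scene0',(220,255,95,70),(325,335,100,105))):
    c=load(tag)
    for lo in(185,200,215):
      print(tag,lo)
      for A,g,b in rect(c,wl,lo,255,25):
        P=np.array([ray(c,*q,93)[:2] for q in b]);e=np.roll(P,-1,0)-P;L=np.hypot(*e.T);k=L[:2].argmax()
        print(' W',round(A),g.round(1),ray(c,*g,93)[:2].round(1),'sides',L[:2].round(),'ang',round(np.degrees(np.arctan2(e[k,1],e[k,0])),1))
    for hi in (45,60,):
      for A,g,b in rect(c,wb,0,hi,40,255): print(' D',hi,round(A),g.round(1),ray(c,*g,40)[:2].round(1),ray(c,*g,30)[:2].round(1))
E
```

```text
top0 185
top0 200
top0 215
 D 45 171 [146.2 237.1] [484.6 355.1] [486.2 358.9]
 D 45 65 [155.  241.3] [475.7 336.3] [477.2 339.8]
 D 45 168 [183.5 226.7] [506.5 278.2] [508.4 281.1]
 D 45 41 [173.1 181.1] [605.5 304.3] [608.4 307.5]
 D 45 96 [141.4 186.3] [594.2 371.1] [597.1 375. ]
 D 45 151 [132.8 179.5] [609.3 390.3] [612.3 394.4]
 D 45 150 [169.3 169.7] [630.9 313.6] [634.1 316.8]
 D 60 213 [145.9 237.1] [484.7 355.7] [486.4 359.4]
 D 60 205 [183.3 226.6] [506.8 278.6] [508.7 281.5]
 D 60 43 [150.6 207.1] [548.8 349.3] [551.1 352.9]
 D 60 42 [166.6 202.6] [558.6 316. ] [561.1 319.3]
 D 60 192 [132.5 179.2] [609.9 390.9] [613. 395.]
 D 60 518 [144.5 189.7] [586.7 364.1] [589.5 368. ]
 D 60 590 [172.1 216.8] [527.8 302.9] [529.9 306. ]
 D 60 191 [169.1 169.3] [631.6 314. ] [634.9 317.3]
scene0 185
scene0 200
scene0 215
 D 45 132 [374.7 420.5] [614.1 392.4] [610.2 389.5]
 D 45 111 [341.2 398.1] [635.7 316.1] [632.  312.5]
 D 45 93 [408.1 373.4] [490.1 357.4] [485.  354.1]
 D 45 75 [375.8 353.5] [511.6 281.5] [506.8 277.5]
 D 45 60 [328.5 338.5] [568.2 192. ] [563.9 187.2]
 D 60 162 [374.7 420.3] [613.8 392.2] [609.9 389.3]
 D 60 139 [341.2 398. ] [635.5 315.9] [631.8 312.3]
 D 60 121 [408.2 373.2] [489.6 357.2] [484.6 354. ]
 D 60 102 [375.7 353.2] [511.4 280.9] [506.6 277. ]
 D 60 70 [328.6 338.7] [568.2 192.4] [563.9 187.6]
```

```bash
python3 - <<'E'
from m import *
for tag,wl in(('top0',(285,140,65,95)),('scene0',(220,255,95,75))):
    c=load(tag); print(tag,c['frame'][wl[1]:wl[1]+wl[3],wl[0]:wl[0]+wl[2]].max())
    for lo in(140,150,160,170):
      for A,g,b in rect(c,wl,lo,255,25,45):
        P=np.array([ray(c,*q,93)[:2] for q in b]);e=np.roll(P,-1,0)-P;L=np.hypot(*e.T);k=L[:2].argmax()
        print(' W',lo,round(A),g.round(1),ray(c,*g,93)[:2].round(1),'sides',L[:2].round(),'ang',round(np.degrees(np.arctan2(e[k,1],e[k,0])),1))
# hand-picked corners from crop (x3.9)
t=load('top0')
for q in [(125,42),(325,82),(268,375),(57,328)]:
    print('rim top',ray(t,265+q[0]/3.9,135+q[1]/3.9,33)[:2].round(1))
s=load('scene0')
for q in [(33,135),(285,42),(367,183),(100,285)]:
    print('rim scene',ray(s,218+q[0]/3.9,250+q[1]/3.9,33)[:2].round(1))
for q in [(205,88),(175,250)]: print('bar top',ray(t,265+q[0]/3.9,135+q[1]/3.9,93)[:2].round(1))
for q in [(118,122),(262,75)]: print('bar scene',ray(s,218+q[0]/3.9,250+q[1]/3.9,93)[:2].round(1))
E
```

```text
top0 154
 W 140 62 [324.7 216.7] [515.9 -16.6] sides [24. 17.] ang -69.1
 W 140 105 [291.5 207.7] [534.4  49.5] sides [22. 23.] ang -179.9
 W 140 190 [314.  178.4] [594.8   4.3] sides [86. 10.] ang -12.6
 W 140 96 [336.2 159.9] [633.3 -40.8] sides [23. 23.] ang -90.1
 W 140 67 [302.8 152.5] [649.2  26.9] sides [24. 17.] ang -36.4
 W 150 122 [313.8 178.6] [594.3   4.7] sides [82.  8.] ang -12.5
scene0 177
 W 140 179 [298.1 324.9] [620.7 152.8] sides [90. 29.] ang 151.6
 W 140 101 [247.6 306. ] [677.6  49.3] sides [27. 27.] ang 55.8
 W 140 97 [297.8 287.6] [562.5  74.4] sides [27. 28.] ang 52.7
 W 140 177 [266.2 274.7] [597.    2.9] sides [90. 15.] ang 167.7
 W 140 1596 [253.7 272.7] [616.1 -18.5] sides [204. 217.] ang 143.0
 W 150 73 [247.6 306.7] [678.6  50.8] sides [22. 27.] ang 134.7
 W 150 88 [297.8 287.5] [562.3  74.2] sides [26. 25.] ang 142.9
 W 150 89 [236.5 282.8] [662.3 -17.6] sides [27. 27.] ang -125.2
 W 150 156 [266.2 274.6] [596.8   2.8] sides [89. 13.] ang 167.7
 W 150 47 [286.5 264.7] [543.8   7. ] sides [20. 28.] ang 108.5
 W 160 51 [247.9 306.9] [678.4  51.4] sides [19. 25.] ang 139.0
 W 160 76 [297.8 287.5] [562.3  74. ] sides [25. 25.] ang 142.9
 W 160 72 [236.6 282.8] [662.1 -17.6] sides [25. 23.] ang 143.0
 W 160 135 [266.1 274.5] [596.9   2.5] sides [88. 12.] ang 167.6
 W 160 34 [286.8 264.7] [543.2   7.4] sides [17. 25.] ang 101.4
 W 170 34 [263.7 275.4] [602.7   1.2] sides [51. 10.] ang 167.3
rim top [686.5  40.3]
rim top [663.  -71.1]
rim top [497.3 -37.5]
rim top [523.7  77.1]
rim scene [662.  -69.1]
rim scene [499.1 -36.9]
rim scene [524.9  78.9]
rim scene [689.4  44.3]
bar top [638.4  -3.1]
bar top [551.9  12.8]
bar scene [639.3  -5.6]
bar scene [553.9  15.8]
```

Measured values:
- **Long tray:** handle at about (595, 3.5), yaw −12.4°. The two views and the rim corners agree within 3 mm.
- **Bottom tray:** about (559.5, 335), yaw 15.8°. Socket spacing comes out at 130 x 80, which matches.

Now moving over the handle.

Request:
step_arm(deltas=[[16, 0, -12, 0, -1, 0], [49, 0, -36, 0, -2, 0], [92, 0, -69, 0, -3, 0], [141, 0, -105, 0, -4, 0], [190, 0, -142, 0, -5, 0], [239, 0, -178, 0, -6, 0], [288, 0, -215, 0, -7, 0], [331, 0, -247, 0, -8, 0], [364, 0, -272, 0, -9, 0], [380, 0, -284, 0, -10, 0]], grip=88)

```text
time: 1.35
tcp_pos: [496.5, 177.9, 260.5]
tool_rot: [[0.97, -0.0, 0.243], [-0.243, -0.001, 0.97], [0.0, -1.0, -0.001]]
wrist_force: [-0.9, 0.9, 0.6]
grip_width: 0.999
```

```bash
cat >> h.py <<'E'
def st(): 
    s=env.sense(); R=s['tool_rot']; print(s['time'],s['tcp_pos'].round(1),'yaw',np.degrees(np.arctan2(R[1,0],R[0,0])).round(2),'down',R[:,1].round(4),'F',s['wrist_force'].round(1),'M',s['moment'].round(2),'w',round(s['grip_width']*88.1,1),'j',s['joint_positions'].round(0)); return s
def to(p,yaw):
    s=st();R=s['tool_rot'];a=np.radians(yaw);G=np.c_[[np.cos(a),np.sin(a),0],[0,0,-1],[-np.sin(a),np.cos(a),0]]
    print('delta',(R.T@(np.array(p)-s['tcp_pos'])).round(1),np.degrees(cv2.Rodrigues(R.T@G)[0].ravel()).round(2))
E
python3 -c "
from h import *
to([595,3.5,200],-12.4)"
```

```text
1.35 [496.5 177.9 260.5] yaw -14.05 down [-2.e-04 -1.e-03 -1.e+00] F [-0.9  0.9  0.6] M [ 0.02  0.02 -0.01] w 88.0 j [-30.  19.   6. 107.  -2.  54.  54.]
delta [ 137.9   60.7 -145.2] [ 0.06 -1.65  0.  ]
```

Request:
step_arm(deltas=[[6, 0, -6, 0, 0, 0], [21, 3, -22, 0, 0, 0], [42, 10, -44, 0, 0, 0], [65, 22, -68, 0, -1, 0], [88, 38, -92, 0, -1, 0], [108, 55, -113, 0, -1, 0], [123, 72, -129, 0, -1.6, 0], [133, 85, -140, 0, -1.6, 0], [138, 90, -145, 0, -1.6, 0], [138, 90, -145, 0, -1.6, 0]])

```text
time: 2.6
tcp_pos: [594.8, 7.4, 170.6]
tool_rot: [[0.977, -0.0, 0.213], [-0.213, 0.0, 0.977], [-0.0, -1.0, 0.0]]
wrist_force: [0.4, 0.1, 0.4]
grip_width: 0.998
```

```bash
python3 -c "
from h import *
to([595,3.5,87],-12.4)
cap('scene','s1');c=cap('top','t1')
a=cv2.imread('pics/t1.png')[120:260,220:400];b=cv2.imread('pics/s1.png')[190:330,180:360]
cv2.imwrite('pics/c3.png',cv2.convertScaleAbs(cv2.resize(np.hstack([a,b]),None,fx=2.2,fy=2.2),alpha=1.6))"
```

```text
2.6 [594.8   7.4 170.6] yaw -12.27 down [-4.e-04  3.e-04 -1.e+00] F [0.4 0.1 0.4] M [ 0.01  0.08 -0.05] w 87.9 j [-11.  32.   8. 101.  -6.  47.  78.]
delta [ 1.1 83.6 -3.8] [-0.01  0.13 -0.02]
```

View pics/c3.png

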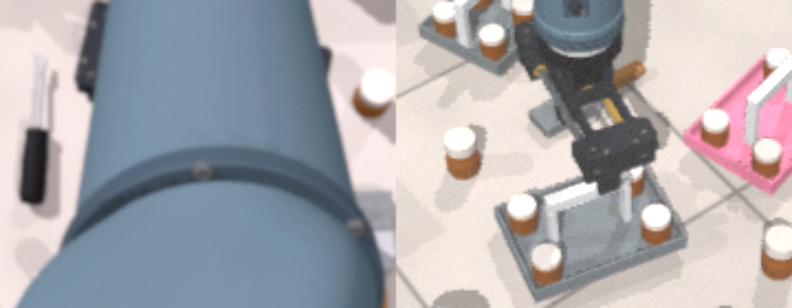

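```bash
python3 -c "
from h import *
c=load('s1');s=env.sense();R=s['tool_rot'];p=s['tcp_pos']
for o in ([0,22,50],[0,22,-50],[0,22,0],[0,-42,90],[0,-42,-90]):
    q=proj(c,p+R@np.array(o));print(o,q.round(),((q-[180,190])*2.2+[396,0]).round())
print(proj(c,[595,3.5,84]))
a=cv2.imread('pics/s1.png')[210:320,210:320]
cv2.imwrite('pics/c4.png',cv2.convertScaleAbs(cv2.resize(a,None,fx=5,fy=5,interpolation=2),alpha=1.8))"
```

```text
[0, 22, 50] [276. 276.] [608. 189.]
[0, 22, -50] [258. 244.] [569. 118.]
[0, 22, 0] [267. 259.] [588. 153.]
[0, -42, 90] [284. 270.] [624. 176.]
[0, -42, -90] [250. 212.] [550.  47.]
[267.2222537  276.92227351]
```

View pics/c4.png

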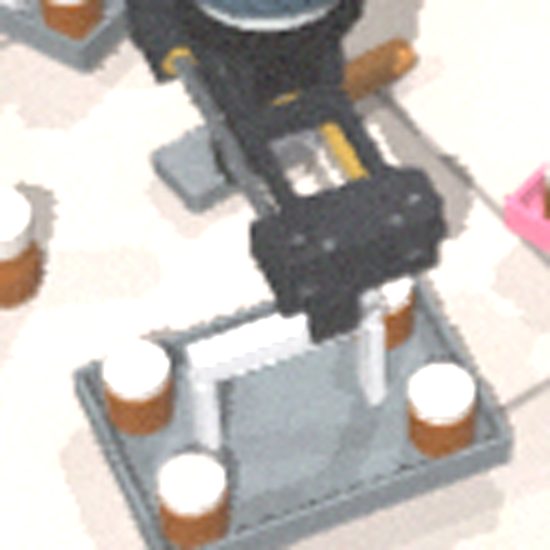

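The picture shows the near fingertip at crop (330,330), where the calibration predicts it, so I'm descending.

Request:
step_arm(deltas=[[0, 5, -1, 0, 0, 0], [1, 16, -2, 0, 0, 0], [1, 30, -3, 0, 0, 0], [1, 44, -3, 0, 0, 0], [1, 58, -3, 0, 0, 0], [1, 70, -3, 0, 0, 0], [1, 78, -3, 0, 0, 0], [1, 82, -3, 0, 0, 0], [1, 83.5, -3, 0, 0, 0], [1, 83.5, -3, 0, 0, 0]])

```text
time: 3.95
tcp_pos: [595.4, 3.8, 87.5]
tool_rot: [[0.977, 0.001, 0.213], [-0.213, 0.0, 0.977], [0.001, -1.0, 0.0]]
wrist_force: [0.4, 0.1, 0.9]
grip_width: 0.996
```

```bash
python3 -c "
from h import *
to([595,3.5,87],-12.4)"
```

```text
3.95 [595.4   3.8  87.5] yaw -12.28 down [ 6.e-04  1.e-04 -1.e+00] F [0.4 0.1 0.9] M [ 0.02 -0.02 -0.02] w 87.8 j [-10.  39.   7. 103.  -7.  38.  79.]
delta [-0.4  0.5 -0.4] [-0.01  0.12  0.03]
```

Request:
step_arm(deltas=[[0, 0, 0, 0, 0, 0], [0, 0, 0, 0, 0, 0], [0, 0, 0, 0, 0, 0], [0, 0, 0, 0, 0, 0], [0, 0, 0, 0, 0, 0], [0, 0, 0, 0, 0, 0], [0, 0, 0, 0, 0, 0], [0, 0, 0, 0, 0, 0], [0, 0, 0, 0, 0, 0], [0, 0, 0, 0, 0, 0]], grip=5, grip_force=40)

```text
time: 5.2
tcp_pos: [595.0, 3.3, 87.1]
tool_rot: [[0.977, -0.0, 0.213], [-0.213, -0.0, 0.977], [-0.0, -1.0, -0.001]]
wrist_force: [-0.1, -2.0, 0.3]
grip_width: 0.154
```

```bash
python3 -c "
from h import *
st()"
```

```text
5.2 [595.    3.3  87.1] yaw -12.3 down [-3.e-04 -5.e-04 -1.e+00] F [-0.1 -2.   0.3] M [-0.44  0.05  0.02] w 13.5 j [-10.  39.   7. 103.  -7.  38.  79.]
```

Gripped at 13.5 mm, against a bar 14 mm wide. Lifting now.

Request:
step_arm(deltas=[[0, -1, 0, 0, 0, 0], [0, -4, 0, 0, 0, 0], [0, -10, 0, 0, 0, 0], [0, -20, 0, 0, 0, 0], [0, -33, 0, 0, 0, 0], [0, -48, 0, 0, 0, 0], [0, -64, 0, 0, 0, 0], [0, -80, 0, 0, 0, 0], [0, -92, 0, 0, 0, 0], [0, -100, 0, 0, 0, 0]])

```text
time: 6.45
tcp_pos: [595.3, 3.8, 188.1]
tool_rot: [[0.977, 0.001, 0.213], [-0.213, 0.0, 0.977], [0.001, -1.0, 0.0]]
wrist_force: [-0.1, -0.1, -4.7]
grip_width: 0.153
```

```bash
python3 -c "
from h import *
to([559.5,335,187],15.8)
cap('scene','s2')
a=cv2.imread('pics/s2.png')[180:330,180:360]
cv2.imwrite('pics/c5.png',cv2.convertScaleAbs(cv2.resize(a,None,fx=4,fy=4,interpolation=2),alpha=1.8))"
```

```text
6.45 [595.3   3.8 188.1] yaw -12.28 down [ 6.e-04  1.e-04 -1.e+00] F [-0.1 -0.1 -4.7] M [ 0.    0.01 -0.03] w 13.5 j [-11.  30.   8. 101.  -6.  49.  78.]
delta [-105.4    1.1  316. ] [ -0.   -28.08   0.04]
```

View pics/c5.png

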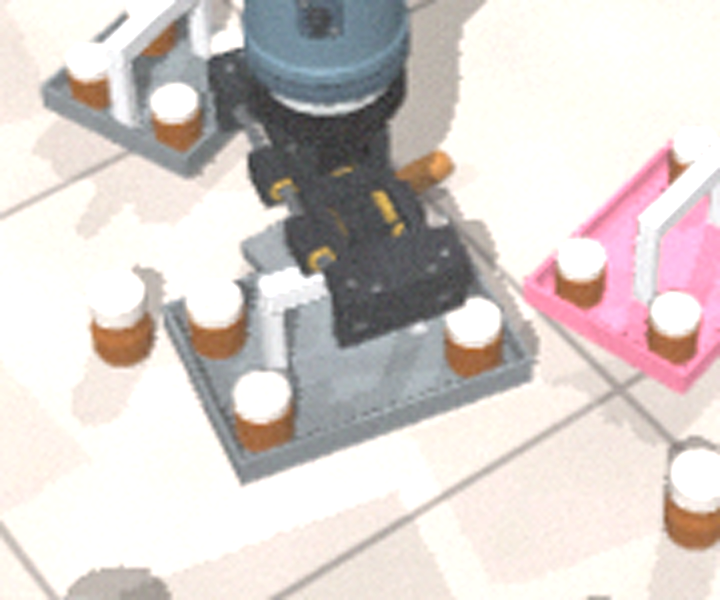

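The tray is lifted and hanging level. Next I carry it over in two smooth calls.

Request:
step_arm(deltas=[[-1, 0, 3, 0, 0, 0], [-4, 0, 11, 0, -1, 0], [-8, 0, 25, 0, -2, 0], [-14, 0, 43, 0, -4, 0], [-22, 0, 65, 0, -6, 0], [-30, 0, 89, 0, -8, 0], [-38, 0, 114, 0, -10, 0], [-46, 0, 139, 0, -12, 0], [-54, 0, 163, 0, -14, 0], [-62, 0, 186, 0, -16, 0]])

```text
time: 7.75
tcp_pos: [573.9, 200.5, 187.2]
tool_rot: [[0.998, 0.0, -0.067], [0.067, 0.0, 0.998], [0.0, -1.0, 0.0]]
wrist_force: [-0.0, -0.8, -4.5]
grip_width: 0.15
```

```bash
python3 -c "
from h import *
to([559.5,335,187],15.8)"
```

```text
7.75 [573.9 200.5 187.2] yaw 3.87 down [ 1.e-04  0.e+00 -1.e+00] F [-0.  -0.8 -4.5] M [-0.   -0.02 -0.01] w 13.2 j [-26.  31.   3.  98.  -2.  50.  72.]
delta [ -5.3   0.2 135.1] [  0.   -11.93   0.  ]
```

Request:
step_arm(deltas=[[-1, 0, 20, 0, -1.8, 0], [-2, 0, 42, 0, -3.6, 0], [-2, 0, 65, 0, -5.5, 0], [-3, 0, 86, 0, -7.5, 0], [-4, 0, 104, 0, -9, 0], [-4, 0, 118, 0, -10.3, 0], [-5, 0, 128, 0, -11.2, 0], [-5, 0, 133, 0, -11.7, 0], [-5, 0, 135, 0, -11.9, 0], [-5, 0, 135, 0, -11.9, 0]])

```text
time: 9.0
tcp_pos: [560.6, 332.7, 187.2]
tool_rot: [[0.963, 0.0, -0.269], [0.269, -0.0, 0.963], [-0.0, -1.0, -0.0]]
wrist_force: [0.0, 0.6, -5.4]
grip_width: 0.151
```

```bash
python3 -c "
from h import *
to([559.5,335,187],15.8)
cap('scene','s3');cap('top','t3')
a=cv2.imread('pics/s3.png')[290:450,290:450];b=cv2.imread('pics/t3.png')[130:290,80:240]
cv2.imwrite('pics/c6.png',cv2.convertScaleAbs(cv2.resize(np.hstack([a,b]),None,fx=2.5,fy=2.5,interpolation=2),alpha=1.7))"
```

```text
9.0 [560.6 332.7 187.2] yaw 15.59 down [ 1.e-04 -4.e-04 -1.e+00] F [ 0.   0.6 -5.4] M [0.05 0.02 0.04] w 13.3 j [-34.  35.  -0.  91.   0.  53.  71.]
delta [-0.4  0.2  2.6] [ 0.02 -0.21 -0.  ]
```

View pics/c6.png

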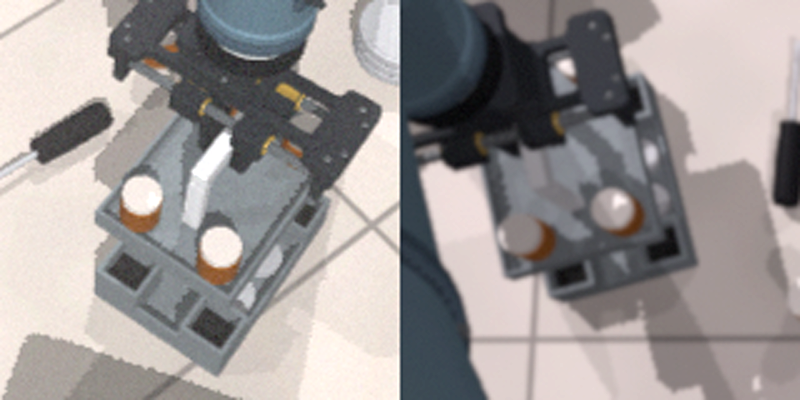

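```bash
python3 -c "
from h import *
s=load('s3');t=load('t3');e=env.sense();R=e['tool_rot'];p=e['tcp_pos']
def L(q): d=q-p; return (R.T@d).round(1)[[0,2]]
for q in [(97,215),(234,300)]: r=ray(s,290+q[0]/2.5,290+q[1]/2.5,133.2);print('s',r.round(1),L(r))
for q in [(508,277),(661,243)]: r=ray(t,80+(q[0]-400)/2.5,130+q[1]/2.5,133.2);print('t',r.round(1),L(r))
"
```

```text
s [659.8 300.9 133.2] [ 87. -57.]
s [624.1 414.3 133.2] [83.1 61.9]
t [462.4 363.1 133.2] [-86.4  55.9]
t [488.  249.6 133.2] [-92.2 -60.3]
```

The tray corners in the tool frame average (−2, 0) mm from nominal, well inside the ±10 mm socket clearance. I'm descending to just above seating, about TCP 118.

Request:
step_arm(deltas=[[0, 2, 1, 0, 0, 0], [1, 7, 2, 0, -0.1, 0], [1, 15, 3, 0, -0.2, 0], [1, 25, 3, 0, -0.2, 0], [1, 35, 3, 0, -0.2, 0], [1, 45, 3, 0, -0.2, 0], [1, 54, 3, 0, -0.2, 0], [1, 61, 3, 0, -0.2, 0], [1, 66, 3, 0, -0.2, 0], [1, 69, 3, 0, -0.2, 0]])

```text
time: 10.35
tcp_pos: [560.6, 336.3, 118.0]
tool_rot: [[0.962, 0.0, -0.273], [0.273, -0.0, 0.962], [0.0, -1.0, -0.0]]
wrist_force: [0.1, 0.1, -4.3]
grip_width: 0.148
```

```bash
python3 -c "
from h import *
to([560,335.3,113],15.8)
cap('scene','s4');cap('top','t4')
a=cv2.imread('pics/s4.png')[290:450,290:450];b=cv2.imread('pics/t4.png')[130:290,80:240]
cv2.imwrite('pics/c7.png',cv2.convertScaleAbs(cv2.resize(np.hstack([a,b]),None,fx=2.5,fy=2.5,interpolation=2),alpha=1.7))"
```

```text
10.35 [560.6 336.3 118. ] yaw 15.82 down [ 0. -0. -1.] F [ 0.1  0.1 -4.3] M [ 0.04  0.03 -0.04] w 13.0 j [-35.  41.  -0.  93.   0.  47.  71.]
delta [-0.8  5.  -0.8] [0.   0.02 0.  ]
```

View pics/c7.png

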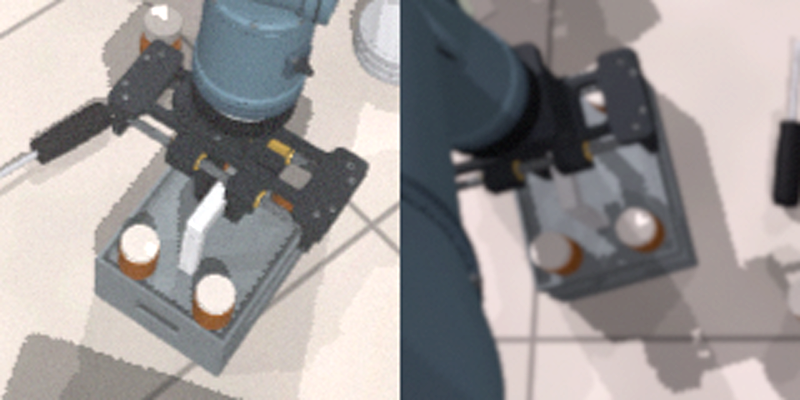

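The outlines coincide and the wrist force still shows only the tray's weight, so the pins are inside the cups. Lowering slowly.

Request:
step_arm(deltas=[[0, 0.5, 0, 0, 0, 0], [0, 1, 0, 0, 0, 0], [0, 1.5, 0, 0, 0, 0], [0, 2, 0, 0, 0, 0], [0, 2.5, 0, 0, 0, 0], [0, 3, 0, 0, 0, 0], [0, 3.5, 0, 0, 0, 0], [0, 4, 0, 0, 0, 0], [0, 4.4, 0, 0, 0, 0], [0, 4.8, 0, 0, 0, 0]])

```text
time: 11.7
tcp_pos: [560.6, 336.3, 113.4]
tool_rot: [[0.962, 0.0, -0.273], [0.273, -0.0, 0.962], [-0.0, -1.0, -0.0]]
wrist_force: [-0.4, 0.1, -4.6]
grip_width: 0.151
```

```bash
python3 -c "
from h import *
st()"
```

```text
11.7 [560.6 336.3 113.4] yaw 15.82 down [ 0. -0. -1.] F [-0.4  0.1 -4.6] M [0.08 0.   0.01] w 13.3 j [-35.  41.  -0.  93.   0.  46.  71.]
```

Request:
step_arm(deltas=[[0, 0.2, 0, 0, 0, 0], [0, 0.4, 0, 0, 0, 0], [0, 0.6, 0, 0, 0, 0], [0, 0.8, 0, 0, 0, 0], [0, 1, 0, 0, 0, 0], [0, 1.2, 0, 0, 0, 0], [0, 1.4, 0, 0, 0, 0], [0, 1.5, 0, 0, 0, 0], [0, 1.5, 0, 0, 0, 0], [0, 1.5, 0, 0, 0, 0]])

```text
time: 12.95
tcp_pos: [560.7, 336.0, 112.9]
tool_rot: [[0.962, 0.0, -0.272], [0.272, -0.0, 0.962], [0.0, -1.0, -0.0]]
wrist_force: [-3.4, -4.2, 7.2]
grip_width: 0.152
```

```bash
python3 -c "
from h import *
st()"
```

```text
12.95 [560.7 336.  112.9] yaw 15.81 down [ 1.e-04 -3.e-04 -1.e+00] F [-3.4 -4.2  7.2] M [-0.78  0.85  0.01] w 13.4 j [-35.  41.  -0.  93.   0.  46.  71.]
```

Contact comes at TCP 112.9 (113 expected), with slight first contact on one corner. I'll ease the grip so it settles, then open.

Request:
step_arm(deltas=[[0, 0, 0, 0, 0, 0], [0, 0, 0, 0, 0, 0], [0, 0, 0, 0, 0, 0], [0, 0, 0, 0, 0, 0], [0, 0, 0, 0, 0, 0], [0, 0, 0, 0, 0, 0], [0, 0, 0, 0, 0, 0], [0, 0, 0, 0, 0, 0], [0, 0, 0, 0, 0, 0], [0, 0, 0, 0, 0, 0]], grip=5, grip_force=4)

```text
time: 14.2
tcp_pos: [560.9, 336.0, 112.7]
tool_rot: [[0.962, 0.001, -0.272], [0.272, -0.0, 0.962], [0.0, -1.0, -0.0]]
wrist_force: [-2.2, -4.1, 5.5]
grip_width: 0.159
```

Request:
step_arm(deltas=[[0, 0, 0, 0, 0, 0], [0, 0, 0, 0, 0, 0], [0, 0, 0, 0, 0, 0], [0, 0, 0, 0, 0, 0], [0, 0, 0, 0, 0, 0], [0, 0, 0, 0, 0, 0], [0, 0, 0, 0, 0, 0], [0, 0, 0, 0, 0, 0], [0, 0, 0, 0, 0, 0], [0, 0, 0, 0, 0, 0]], grip=60)

```text
time: 15.45
tcp_pos: [560.6, 336.3, 111.9]
tool_rot: [[0.962, 0.0, -0.273], [0.273, 0.0, 0.962], [0.0, -1.0, -0.0]]
wrist_force: [-0.0, 0.2, -0.1]
grip_width: 0.68
```

```bash
python3 -c "
from h import *
st()"
```

```text
15.45 [560.6 336.3 111.9] yaw 15.82 down [ 0.  0. -1.] F [-0.   0.2 -0.1] M [ 0.05 -0.   -0.04] w 59.9 j [-35.  41.  -0.  93.   0.  46.  71.]
```

Request:
step_arm(deltas=[[0, -3, 0, 0, 0, 0], [0, -10, 0, 0, 0, 0], [0, -22, 0, 0, 0, 0], [0, -40, 0, 0, 0, 0], [0, -60, 0, 0, 0, 0], [0, -82, 0, 0, 0, 0], [0, -104, 0, 0, 0, 0], [0, -124, 0, 0, 0, 0], [0, -140, 0, 0, 0, 0], [0, -150, 0, 0, 0, 0]])

```text
time: 16.7
tcp_pos: [560.8, 336.4, 263.5]
tool_rot: [[0.962, 0.001, -0.273], [0.273, 0.001, 0.962], [0.001, -1.0, 0.0]]
wrist_force: [-0.3, 0.4, -1.1]
grip_width: 0.682
```

Request:
step_arm(deltas=[[-5, 0, 0, 0, 0, 0], [-20, 0, 0, 0, 0, 0], [-40, 0, 0, 0, 0, 0], [-65, 0, 0, 0, 0, 0], [-90, 0, 0, 0, 0, 0], [-115, 0, 0, 0, 0, 0], [-140, 0, 0, 0, 0, 0], [-160, 0, 0, 0, 0, 0], [-175, 0, 0, 0, 0, 0], [-180, 0, 0, 0, 0, 0]])

```text
time: 17.95
tcp_pos: [386.5, 286.9, 261.7]
tool_rot: [[0.962, -0.001, -0.273], [0.273, -0.0, 0.962], [-0.001, -1.0, -0.0]]
wrist_force: [-0.1, 0.0, 1.0]
grip_width: 0.685
```

```bash
python3 -c "
from h import *
st()
cap('scene','s5');cap('top','t5')
a=cv2.imread('pics/s5.png')[310:450,310:450];b=cv2.imread('pics/t5.png')[130:270,90:230]
cv2.imwrite('pics/c8.png',cv2.convertScaleAbs(cv2.resize(np.hstack([a,b]),None,fx=2.85,fy=2.85,interpolation=2),alpha=1.7))"
```

```text
17.95 [386.5 286.9 261.7] yaw 15.85 down [-5.e-04 -5.e-04 -1.e+00] F [-0.1  0.   1. ] M [ 0.06 -0.04  0.01] w 60.4 j [-40.  14.  -2. 113.   1.  53.  63.]
```

View pics/c8.png

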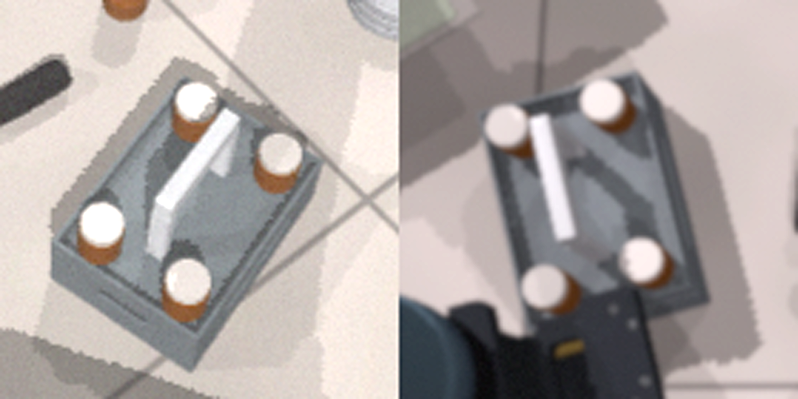

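View pics/s5.png

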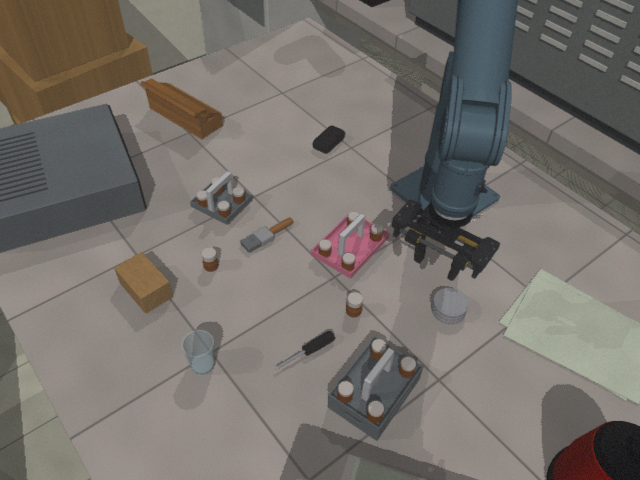

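The tray looks seated and the outlines line up. I'll check that it's level by triangulating the four jar lids and the handle across both views.

```bash
python3 - <<'E'
from m import *
s=load('s5');t=load('t5')
S=[]
for lo in (140,):
  for A,g,b in rect(s,(325,330,100,100),lo,255,20,45): S.append((A,g))
T=[(A,g) for A,g,b in rect(t,(115,155,80,90),125,255,20,45)]
print([(round(a),g.round(1)) for a,g in S]);print([(round(a),g.round(1)) for a,g in T])
def P(c):
    M=np.array(c['world_to_cam']);M=np.diag([1,-1,-1])@M[:3]; return np.array([[f(c),0,c['cx']],[0,f(c),c['cy']],[0,0,1]])@M
for A,g in S:
    if A>300:continue
    for B,h in T:
        if B>300: continue
        X=cv2.triangulatePoints(P(s),P(t),g,h).ravel();X=X[:3]/X[3]
        e=np.abs(proj(s,X)-g).max()
        if e<2.5 and 40<X[2]<150: print(g.round(1),h.round(1),X.round(1),'err',round(e,2))
# same for bare tray before & short tray shift
a=cv2.absdiff(t['frame'],load('top0')['frame'])[185:260,425:505];print('short tray diff',a.mean(),a.max())
b=cv2.absdiff(s['frame'],load('scene0')['frame'])[165:225,185:258];print(b.mean(),b.max())
E
```

```text
[(45, array([422.7, 422.7])), (154, array([375.5, 408. ])), (153, array([345.4, 387.9])), (45, array([411. , 365.3])), (226, array([378.5, 365.9])), (107, array([377.8, 344.4])), (49, array([384.5, 333. ])), (604, array([344.3, 348. ]))]
[(120, array([139.9, 229.9])), (95, array([121. , 233.3])), (130, array([175. , 220.4])), (244, array([143.1, 191.7])), (128, array([127.1, 173.4])), (144, array([160.5, 164.4])), (208, array([187.5, 161.4]))]
[375.5 408. ] [127.1 173.4] [610.9 386.1  79. ] err 0.18
[345.4 387.9] [160.5 164.4] [629.7 318.8  79.4] err 0.16
[411.  365.3] [139.9 229.9] [491.4 357.8  74.9] err 0.87
[378.5 365.9] [143.1 191.7] [562.6 336.2 117.1] err 0.42
[377.8 344.4] [175.  220.4] [512.6 283.7  79.6] err 0.24
[384.5 333. ] [175.  220.4] [501.2 280.4 108.3] err 1.94
short tray diff 2.0028333333333332 4
2.101826484018265 13
```

```bash
python3 -c "
from h import *
print(env.hand_in())"
```

```text
the job is handed in; nothing more can be done
None
```

I gripped the grey long tray by its handle, carried it over and lowered it slowly into the bottom tray's sockets. I let go, moved the arm clear and handed the job in at about 18 s.

**Seating:** The tray touched down at TCP z 112.9 mm, where 113 was expected for fully seated. At first contact one corner touched slightly early, with about 7 N up and 3–4 N sideways on the wrist. That cleared on release.

**Level:** Three jar lids triangulate to z 79.0, 79.4 and 79.6 mm, against 79 expected. Two checks read low:
- The fourth lid read 74.9 mm, from a mask covering only part of the lid.
- The handle top read 117 mm against 119; its mask probably takes in some of the bar's side.

**Other trays:** The short tray's image is unchanged apart from noise. The bottom tray shows no visible movement; I checked this by eye only.

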